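# Put the board and the wok lid away in the plate rack

## Robot

A 6-joint arm with a two-finger parallel gripper is mounted at the origin on the work surface. World frame = base frame: x ahead of the robot, y to its left, z up, the work surface at z = 0. Lengths are in m, angles in rad, forces in N, time in s.
With the tool pointing down it reaches from about 0.325 to 0.85 m from the base axis. Payload 15.5 kg.
Tool frame: the origin (TCP) lies at the very end of the fingers, on their centre line; the grasp point (between the pads) lies 19 mm behind it; z points along the fingers, y is the line along which they close (so a half turn about z gives the same grasp; the last joint's range is limited). The gripper opens to 91 mm and grips with 3 to 60 N. Pads are 32 mm wide; open, the fingers measure 118 mm over their backs; the gripper's body (76 mm by 178 mm) begins 60 mm behind the grasp point.
Start: joints at [1.19, 0.494, 1.345, -0, 1.302, -0.096], TCP at [0.176, 0.6, 0.214] pointing down, gripper open.
Joint ranges: [-2.91, 2.91], [-0.82, 2.16], [0.22, 2.67], [-1.22, 4.37], [0.12, 2.79], [-3.08, 3.08]. Speed limits (rad/s): [1.89, 1.89, 2.57, 3.01, 3.01, 3.01].

## Interface

Orientations are given as a unit quaternion [x, y, z, w].
In Python, from station import arm gives the robot as it stands.
- The arm moves only by the shell command python3 -m inch 'ROWS' [FORCE]. ROWS is a JSON object of lists of equal length, an entry for each row: "offset": the shift along the tool's x, y, z in mm, a list of three; "yaw": the turn about the tool's z in degrees; "gripper": the opening, from 0 (shut) to 1 (fully open). In form: {"offset": [[tx, ty, tz], ...], "yaw": [yaw, ...], "gripper": [gripper, ...]}. A call has 1 to 10 rows; each row is the pose to reach, as a shift and turn from the pose commanded when the call began, along the tool's axes at that moment; what a row does not reach only later rows make up. A row lasts 1/8 s, in which the tool goes at most 62.5 mm and 10.7 degrees, less where a joint would pass 70% of its speed; a pose out of reach is approached as far as the arm can. A call with a gripper value outside its range is refused whole. The fingers move at their own pace and stop on an object; FORCE is the grip in N (left out, the last holds). Time passes only in rows, so rows that repeat a pose let the fingers close. It gives the time, the measured TCP pose, the force, the opening and the grip force at its end, in the units of the state.
- arm.get_obs(): the state, without advancing time (a new reading comes with each control period).
- arm.camera(name): name is "scene" or "top" or "wrist"; returns the picture (420x560x3 uint8, blue, green, red); there is no depth.
- arm.calibration(name): a dict with "fovy" (degrees; the focal length in pixels is half the picture's height over the tangent of half this angle, whatever the lens; pixels are square), "cx", "cy" (the principal point, pixels), "world_from_camera" (4x4, takes a point from camera to world coordinates). Camera axes: x right, y down, z forward; pixel columns grow to the right and rows downward; lengths in m; the calibration is good to about 2 mm. A picture is of the moment at which its call begins: read the wrist's pose just before it. calibration takes no time and is no camera call; for the wrist camera it gives the pose at the moment of the call.
- arm.close_job(): hands the job in; it is judged then, once.
The state is a dict: "time_s": time; "joints": joint angles; "qd": joint speeds; "effort": joint torques, N m; "ee_pos": TCP position; "ee_rot": TCP orientation; "ft_force": force on the tool from outside, world axes, zero at the start; "moment": the same for the moment, N m; "finger_gap": finger opening in m; "grasp_force": force on a finger pad.
Only numpy, scipy, OpenCV 4.12 (cv2) and the standard library are available. Lean on these libraries where they do the work, as an engineer would, in place of code of your own. Each camera call takes 0.05 s, during which the arm holds its last target. There are 200 camera calls.

## Task

Put the acacia board and the aluminium wok lid away in the wooden plate rack: stand each one upright on its edge, centred lengthways and fully down in its own slot, the board in the slot with the orange end blocks (on one of its long edges, as it leans now) and the lid in the slot with the blue ones. Lower them in without dropping them, and do not shift or tip any of the other things on the shelf or in the rack.

Things in the scene. Friction and masses are not known exactly. Their poses are not given: they have to be found in the camera images.
- rack: Fixed wooden plate rack, 176 (x, with end blocks) x 250 mm (y). Origin: underside centre; x along the slots, y across. Slots at y = -90, -30, 30, 90 mm. Two rails along y, 40 to 64 mm from the centre either way in x, tops 20 mm up, nothing between. Each slot is a 20 mm gap between two pairs of upright dowels 8 mm thick, at x = -52 and 52 mm, tops 105 mm up.
- slot_board: The rack slot for the board, marked by an orange block (24 x 44 x 18 mm, below rail-top height) at each end, 76 mm from mid-slot. Origin: mid-slot at rail-top height; x along the slot, y across it, z up. Which slot it is varies. The board's centre is 70 mm above this origin when seated.
- slot_lid: The rack slot for the wok lid, marked by a blue block (24 x 44 x 18 mm) at each end. Origin: mid-slot at rail-top height; x along, y across, z up. Which slot varies. A seated lid sinks 9.4 mm between the rails: its centre is 80.6 mm above this origin.
- stand_board: Fixed draining stand in which the board leans: grey base 110 x 150 mm, dark steel seat and back bars at y = -45 and 45 mm. Origin: underside centre; the thing's top leans to -x, 0.35 rad off vertical; y is its width. Back bars reach 80 mm up its back from its lower edge; lips 14 mm high, 40 mm in front of the back. Draw the thing out upward along its own plane. The stands may swap places.
- stand_lid: A second stand just like it, in which the wok lid leans at the start (same frame and sizes).
- board: Dark acacia board, 12 mm thick (x), 170 mm wide (y), 140 mm tall (z), 0.15 to 0.31 kg. Origin at its very centre. At the start it leans 0.35 rad on a long edge, z pointing up along it; the upper edge is free to pinch.
- lid: Aluminium wok lid, disc 180 mm across, 10 mm thick, 0.14 to 0.28 kg. Origin: disc centre, mid-thickness; x is its axis, towards the black knob (28 mm across, reaching 33 mm from the origin). Outer 30 mm of rim flat on both faces; dome inside reaches 13 mm from the origin. Leans 0.35 rad, z up along it, knob on the upper side. The knob may face either way in the rack.
- trivet: Green plastic trivet standing in one of the rack's slots, loose, 130 (x) x 14 (y) x 110 mm tall. Origin: middle of its underside.
- dish: Blue-and-white rectangular ceramic dish standing in another slot, loose, 140 (x) x 14 (y) x 105 mm tall. Origin: middle of its underside.
- lunchbox: Pink plastic lunch box with white latch, 114 x 164 x 60 mm, loose. Origin: centre of its underside.
- pestle: White ceramic pestle lying on its side, 150 mm long along its x, 40 mm thick, loose. Origin: under its middle.
- skewers: Stainless skewer holder, 72 mm across and 120 mm high, skewers rising to 206 mm, loose. Origin: centre of its underside.
- bowl: Small white bowl, 104 mm across, 50 mm high, loose. Origin: centre of its underside.
- jar: Amber jar, 60 mm across, 100 mm high, loose. Origin: centre of its underside.
Things that resemble listed ones, but are neither listed nor needed, are in the scene too. There is more than one size of the lid; the job needs the smallest.

How it is judged:
At the end, for the whole second after the job is handed in: Board in the orange slot, lid in the blue: centres within 30 (board) and 10 mm (lid) of mid-slot lengthways, 12 and 14 mm across, 62-76 and 74-87 mm above the rail tops; both upright within 0.15 rad, in line with the slot within 0.2 rad, slower than 20 mm/s (x of board in the frame of slot_board between -0.03 and 0.03 m and y of board in the frame of slot_board between -0.012 and 0.012 m and z of board in the frame of slot_board between 0.062 and 0.076 m and angle between board's own z axis and vertical below 0.15 rad and x of lid in the frame of slot_lid between -0.01 and 0.01 m and y of lid in the frame of slot_lid between -0.014 and 0.014 m and z of lid in the frame of slot_lid between 0.074 and 0.087 m and angle between lid's own x axis and vertical between 1.4208 and 1.7208 rad and angle between the y axis of board and the x axis of slot_board, either way round below 0.2 rad and angle between the x axis of lid and the y axis of slot_lid, either way round below 0.2 rad and linear speed of each of board, lid below 0.02 m/s); the robot touches nothing.
It fails at once if the trivet or the dish in the rack is shifted more than 12 mm or tipped (distance of any of trivet, dish from where it was at the start of the episode above 0.012 m or angle between any of trivet, dish's own z axis and vertical above 0.2 rad).
It fails at once if another thing on the shelf is shifted more than 12 mm or tipped (distance of any of lunchbox, pestle, skewers, bowl, jar from where it was at the start of the episode above 0.012 m or angle between any of lunchbox, pestle, skewers, bowl, jar's own z axis and vertical above 0.2 rad).
It fails at once if the board is dropped (moves faster than 0.5 m/s with no finger on it) (linear speed of board above 0.5 m/s and contact force between the fingers and board below 0.05 N).
It fails at once if the wok lid is dropped (moves faster than 0.5 m/s with no finger on it) (linear speed of lid above 0.5 m/s and contact force between the fingers and lid below 0.05 N).
It also fails if it takes over 70 s, if anything falls off the work surface, if the arm or the gripper's body presses on something with over 40 N, if the wrist force passes 120 N, or if a joint passes its speed limit or range.

## Working session

There is one attempt and no reset: what is moved stays moved. The work goes in short steps, Python scripts to look and compute and a shell command to move; the robot and the scene stay as the last step left them, time stands still between calls to the robot, and variables do not carry over. Pictures are saved under pics/ and viewed, at most 10 in all, crops included, and the job is handed in when it is done.

```bash
ls; mkdir -p pics; python3 - <<'E'
from station import arm
import cv2,numpy as np
np.set_printoptions(precision=4,suppress=True)
for n in("scene","top"):
    cv2.imwrite(f"pics/{n}0.png",arm.camera(n)); c=arm.calibration(n); print(n,c["fovy"],c["cx"],c["cy"]);print(np.array(c["world_from_camera"]))
o=arm.get_obs();print({k:np.round(v,4) for k,v in o.items()})
E
```

```text
pics
scene 51.65423944147343 284.6744962189908 209.3094417978486
[[-0.4589  0.7527 -0.4721  1.1493]
 [ 0.8885  0.385  -0.2499  0.3836]
 [-0.0064 -0.5341 -0.8454  1.2805]
 [ 0.      0.      0.      1.    ]]
top 47.238517307118116 281.83497294988064 209.85541967339233
[[-0.0298 -0.9911  0.1295  0.3255]
 [-0.9996  0.0299 -0.001   0.0304]
 [-0.0029 -0.1295 -0.9916  1.3017]
 [ 0.      0.      0.      1.    ]]
{'time_s': np.float64(0.1), 'joints': array([ 1.1895,  0.4941,  1.346 ,  0.    ,  1.3025, -0.0955]), 'qd': array([-0.0004,  0.0009, -0.002 ,  0.0004,  0.0016, -0.0016]), 'effort': array([  0.0021, -88.0236, -38.2544,   0.0709,   0.0482,  -0.    ]), 'ee_pos': array([0.1761, 0.5993, 0.2134]), 'ee_rot': array([ 0.1424,  0.9898, -0.0005, -0.0001]), 'ft_force': array([-0.1372, -0.0067,  0.4336]), 'moment': array([-0.0242,  0.0405,  0.0037]), 'grasp_force': np.float64(0.0), 'finger_gap': np.float64(0.0912)}
```

View pics/scene0.png

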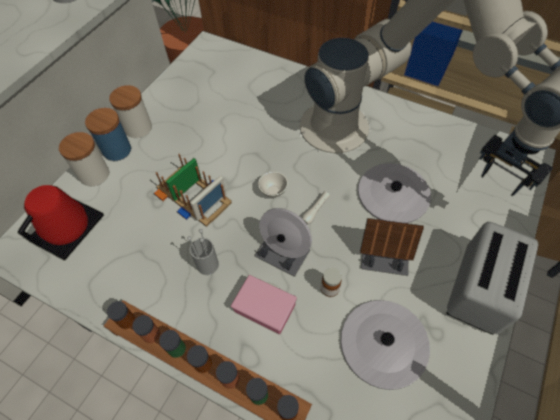

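View pics/top0.png

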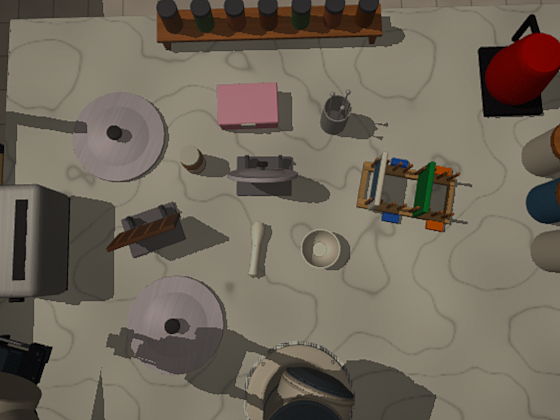

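The scene view shows the rack at (195,192), the lid in its stand at (285,235) and the board in its stand at (390,243). The top view shows them at (408,190), (263,175) and (148,230). I'll zoom in on those three in one montage.

```bash
cat > h.py <<'E'
import numpy as np,cv2
from station import arm
np.set_printoptions(precision=4,suppress=True)
def cal(n):
    c=arm.calibration(n); return 210/np.tan(np.radians(c["fovy"]/2)),c["cx"],c["cy"],np.array(c["world_from_camera"])
def ray(c,u,v):
    f,cx,cy,T=c; d=T[:3,:3]@np.array([(u-cx)/f,(v-cy)/f,1]); return T[:3,3],d/np.linalg.norm(d)
def onz(c,u,v,z):
    o,d=ray(c,u,v); return o+d*(z-o[2])/d[2]
def tri(c1,p1,c2,p2):
    o1,d1=ray(c1,*p1);o2,d2=ray(c2,*p2)
    s=np.linalg.lstsq(np.c_[d1,-d2],o2-o1,rcond=None)[0]
    a,b=o1+s[0]*d1,o2+s[1]*d2; return (a+b)/2,np.linalg.norm(a-b)
def proj(c,P):
    f,cx,cy,T=c; q=(np.asarray(P)-T[:3,3])@T[:3,:3]; return np.c_[q[...,0]/q[...,2]*f+cx,q[...,1]/q[...,2]*f+cy] if q.ndim>1 else (q[0]/q[2]*f+cx,q[1]/q[2]*f+cy)
E
python3 - <<'E'
import cv2,numpy as np
t=cv2.imread("pics/top0.png");s=cv2.imread("pics/scene0.png")
def cr(im,x,y,w=100,h=75,k=4): 
    return cv2.resize(im[y:y+h,x:x+w],None,fx=k,fy=k,interpolation=cv2.INTER_CUBIC)
a=np.vstack([np.hstack([cr(t,352,145,133,100,3)[:300,:400],cr(s,145,150,133,100,3)[:300,:400] ]) if 0 else np.hstack([cv2.resize(t[145:245,352:485],(400,300),interpolation=2),cv2.resize(s[145:245,145:278],(400,300),interpolation=2)]),
 np.hstack([cv2.resize(t[140:260,100:300],(400,300)[:1]+(240,),interpolation=2),cv2.resize(s[195:285,250:430][:, :150],(400,240),interpolation=2)])])
cv2.imwrite("pics/m1.png",a)
E
```

```text
(no output)
```

View pics/m1.png

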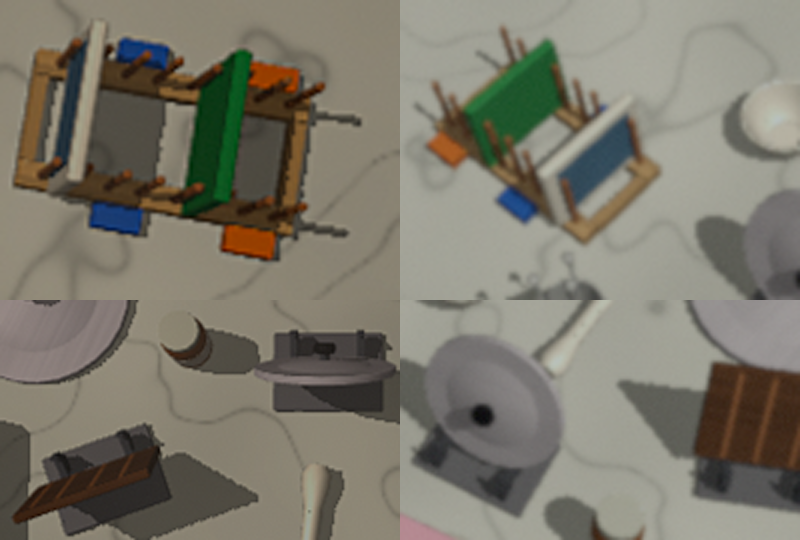

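The rack's slots, from world +y to -y, hold the dish, then the blue pair (empty), the green trivet, and the orange pair (empty). The board is brown in a stand at top (148,230), and the lid has its knob towards world +x. Next I'll measure these.

```bash
cat > meas.py <<'E'
from h import *
t=cv2.imread("pics/top0.png");s=cv2.imread("pics/scene0.png");ct,cs=cal("top"),cal("scene")
def mask(im,lo,hi,box):
    h=cv2.cvtColor(im,cv2.COLOR_BGR2HSV);m=cv2.inRange(h,np.array(lo),np.array(hi));z=np.zeros_like(m);x0,y0,x1,y1=box;z[y0:y1,x0:x1]=m[y0:y1,x0:x1];return z
def blobs(m,n,amin=25):
    k,_,st,ce=cv2.connectedComponentsWithStats(m); i=sorted(range(1,k),key=lambda i:-st[i,4])[:n]; return [(ce[j].round(1),st[j,4]) for j in i if st[j,4]>=amin]
for nm,lo,hi in(("blue",(105,170,90),(125,255,255)),("orange",(8,220,150),(18,255,255))):
    for im,c,box in((t,ct,(352,145,485,245)),(s,cs,(140,150,278,240))):
        print(nm,[(u,a,onz(c,*u,.018 if c is cs else .016)) for u,a in blobs(mask(im,lo,hi,box),3,15)])
for nm,im,c,box in(("top",t,ct,(100,195,195,260)),("scene",s,cs,(355,215,430,268))):
    m=mask(im,(0,90,30),(20,255,200),box);m=cv2.morphologyEx(m,cv2.MORPH_CLOSE,np.ones((3,3)))
    cn=max(cv2.findContours(m,0,2)[0],key=cv2.contourArea)
    print("board",nm,cv2.contourArea(cn),cv2.boxPoints(cv2.minAreaRect(cn)).round(1).tolist(),cv2.approxPolyDP(cn,3,True)[:,0].tolist())
E
python3 meas.py; python3 - <<'E'
import cv2,numpy as np
t=cv2.imread("pics/top0.png");s=cv2.imread("pics/scene0.png")
a=cv2.resize(t[140:200,215:315],(800,480),interpolation=0)[:300];
a=np.hstack([cv2.resize(t[145:200,220:305],None,fx=4.7,fy=6,interpolation=2)[:,:399],cv2.resize(s[205:275,255:315],None,fx=6.6,fy=330/70,interpolation=2)])
b=np.hstack([cv2.resize(t[200:262,100:195],(399,260),interpolation=2),cv2.resize(s[215:275,355:430],(396,260),interpolation=2)])
cv2.imwrite("pics/m2.png",np.vstack([a,b]))
E
```

```text
blue [(array([390.2, 217.2]), np.int32(114), array([ 0.4647, -0.262 ,  0.016 ])), (array([398.8, 161.3]), np.int32(66), array([ 0.6176, -0.2945,  0.016 ]))]
blue [(array([183.6, 212.6]), np.int32(54), array([ 0.6142, -0.2922,  0.018 ]))]
orange [(array([434.7, 225.1]), np.int32(102), array([ 0.4398, -0.3801,  0.016 ])), (array([441.3, 169.6]), np.int32(56), array([ 0.591 , -0.4089,  0.016 ]))]
orange []
board top 890.5 [[102.30000305175781, 238.5], [177.6999969482422, 212.10000610351562], [182.3000030517578, 225.39999389648438], [107.0, 251.8000030517578]] [[178, 213], [120, 233], [106, 249], [172, 229]]
board scene 1842.0 [[360.1000061035156, 253.0], [365.20001220703125, 217.60000610351562], [422.5, 225.8000030517578], [417.3999938964844, 261.20001220703125]] [[368, 219], [361, 252], [413, 257], [422, 226]]
```

View pics/m2.png

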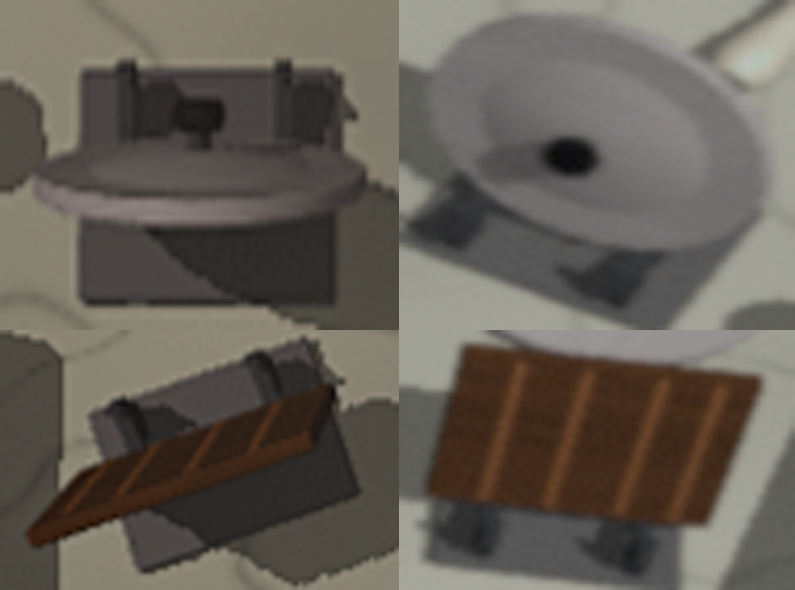

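```bash
python3 - <<'E'
from h import *
ct,cs=cal("top"),cal("scene")
for n,a,b in(("board topL",(107.1,247),(423.8,226.5)),("board topR",(174.3,225.5),(367.1,218.5)),("board botL",(123.8,232.2),(413.5,259.8)),("board botR",(179.8,214.3),(360.9,253.6)),("lid c",(262.6,175.5),(285.5,233)),("knob",(262.1,163.3),(281.1,238.3))):
    print(n,*tri(ct,a,cs,b))
print("lidstand base corners z~.01",[onz(ct,u,v,.01)for u,v in((237,195.2),(291,195.2),(237,156.7),(292.5,156.7))])
X=lambda x,y:(100+x/4.2,200+(y-330)/4.19)
print("boardstand",[onz(ct,*X(*p),.01)for p in((90,413),(145,572),(358,490),(310,340))])
print(cal("wrist"))
E
```

```text
board topL [0.3968 0.4458 0.1695] 0.004685403894530526
board topR [0.4436 0.2875 0.165 ] 0.0029595444653637533
board botL [0.4411 0.4565 0.0364] 0.016257590759422975
board botR [0.4875 0.3053 0.0251] 0.00532543067696452
lid c [0.5702 0.077  0.1063] 0.0035584499098133006
knob [0.5989 0.0769 0.119 ] 0.003367187380963069
lidstand base corners z~.01 [array([0.5382, 0.15  , 0.01  ]), array([0.5337, 0.003 , 0.01  ]), array([0.6455, 0.1481, 0.01  ]), array([ 0.6408, -0.0046,  0.01  ])]
boardstand [array([0.4802, 0.4641, 0.01  ]), array([0.3767, 0.4276, 0.01  ]), array([0.4251, 0.2915, 0.01  ]), array([0.5236, 0.3222, 0.01  ])]
(np.float64(306.59650581250503), 282.04547026808865, 209.0709858765583, array([[ 0.2822,  0.9232,  0.2609,  0.1008],
       [ 0.9594, -0.2712, -0.0778,  0.6214],
       [-0.0011,  0.2722, -0.9622,  0.3839],
       [ 0.    ,  0.    ,  0.    ,  1.    ]]))
```

```bash
cat > go.py <<'E'
import sys
from h import *
from scipy.spatial.transform import Rotation as R
# usage: go.py x y z ang   (ang = wanted world angle of tool y, deg)
o=arm.get_obs();r=R.from_quat(o["ee_rot"]).as_matrix();a=np.degrees(np.arctan2(r[1,1],r[0,1]))
print("t",o["time_s"].round(2),"pos",o["ee_pos"],"ang",a.round(2),"gap",o["finger_gap"].round(4),"gf",o["grasp_force"].round(1),"F",o["ft_force"].round(1),"q6",o["joints"][5].round(2))
if len(sys.argv)>4:
    p=np.array(list(map(float,sys.argv[1:4])));w=float(sys.argv[4]);d=r.T@(p-o["ee_pos"])*1000
    y=(a-w+90)%180-90; print("offset",d.round(1),"yaw",y.round(1),"(or other half turn)")
E
python3 go.py .4147 .365 .30 18
```

```text
Traceback (most recent call last):
  File "go.py", line 6, in <module>
    print("t",o["time_s"].round(2),"pos",o["ee_pos"],"ang",a.round(2),"gap",o["finger_gap"].round(4),"gf",o["grasp_force"].round(1),"F",o["ft_force"].round(1),"q6",o["joints"][5].round(2))
              ^^^^^^^^^^^^^^^^^
AttributeError: 'float' object has no attribute 'round'
```

```bash
sed -i 's/^o=arm.get_obs();/o={k:np.array(v) for k,v in arm.get_obs().items()};/' go.py; python3 go.py .4147 .365 .30 18
```

```text
t 0.1 pos [0.1761 0.5993 0.2134] ang 73.63 gap 0.0912 gf 0.0 F [-0.1 -0.   0.4] q6 -0.1
offset [-295.  -157.7  -86.5] yaw 55.6 (or other half turn)
```

```bash
python3 -m inch '{"offset":[[0,0,-45],[-20,-10,-87],[-60,-35,-87],[-105,-60,-87],[-155,-85,-87],[-205,-110,-87],[-245,-130,-87],[-275,-147,-87],[-295,-158,-87],[-295,-158,-87]],"yaw":[0,0,10,20,30,40,50,55.6,55.6,55.6],"gripper":[1,1,1,1,1,1,1,1,1,1]}' 10; python3 go.py .4147 .365 .30 18; python3 - <<'E'
from h import *
c=cal("wrist");im=arm.camera("wrist");cv2.imwrite("pics/w1.png",im);np.save("w1.npy",np.array(list(c),dtype=object),allow_pickle=True)
print([np.round(proj(c,p),0) for p in([.397,.446,.167],[.4436,.2875,.167])])
E
```

```text
time_s: 1.35
ee_pos: [0.4154, 0.3639, 0.3006]
ee_rot: [0.588, 0.809, -0.0, -0.0]
ft_force: [-0.4, 0.5, -0.3]
finger_gap: 0.0916
grasp_force: 0.0
t 1.35 pos [0.4154 0.3639 0.3006] ang 17.91 gap 0.0916 gf 0.0 F [-0.4  0.5 -0.3] q6 0.3
offset [ 1.3 -0.4  0.6] yaw -0.1 (or other half turn)
[array([292., 116.]), array([286., 273.])]
```

View pics/w1.png

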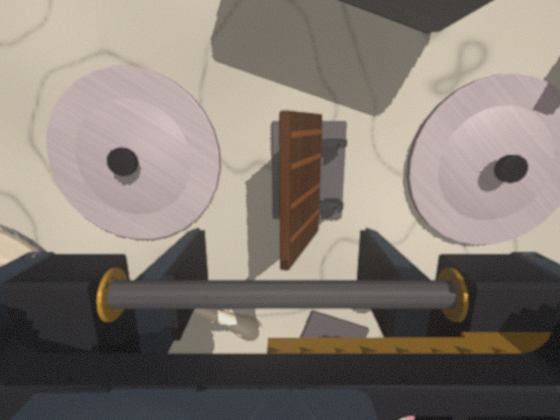

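The top edge runs from (286,111) to (286,267), about 11 px wide and nearly parallel to the column direction. That puts it within 1° of the planned yaw.

```bash
python3 - <<'E'
from h import *
c=cal("wrist");im=cv2.imread("pics/w1.png")
g=cv2.cvtColor(im,cv2.COLOR_BGR2HSV);m=cv2.inRange(g,(0,120,60),(15,255,255))
for v in(125,150,200,240):
    r=im[v,272:330].astype(int);print(v,[int(x) for x in r[:,2]][:34])
A=[onz(c,u,v,.167)for u,v in((286,111),(286,267))];print(A,np.linalg.norm(A[0]-A[1]),np.degrees(np.arctan2(*(A[0]-A[1])[:2])))
print((A[0]+A[1])/2)
E
```

```text
125 [107, 109, 112, 115, 118, 112, 103, 98, 90, 100, 101, 99, 96, 97, 102, 101, 102, 94, 92, 88, 89, 87, 88, 86, 83, 80, 85, 86, 90, 86, 88, 82, 82, 82]
150 [107, 108, 117, 113, 115, 107, 102, 91, 86, 90, 95, 98, 100, 96, 103, 102, 99, 93, 84, 88, 88, 85, 83, 84, 81, 82, 84, 85, 85, 85, 81, 81, 77, 77]
200 [93, 80, 74, 73, 73, 72, 70, 72, 85, 91, 90, 97, 103, 96, 97, 101, 96, 96, 86, 82, 82, 84, 89, 103, 109, 120, 122, 122, 121, 116, 102, 94, 86, 82]
240 [121, 120, 118, 117, 123, 120, 111, 105, 90, 92, 98, 98, 98, 99, 98, 98, 100, 95, 105, 119, 116, 107, 97, 83, 85, 87, 82, 85, 79, 79, 80, 81, 80, 82]
[array([0.3898, 0.4489, 0.167 ]), array([0.4402, 0.2951, 0.167 ])] 0.16193353606152708 -18.148415221820837
[0.415 0.372 0.167]
```

```bash
python3 -m inch '{"offset":[[5,8,40],[5,8,90],[5,8,130],[5,8,160],[5,8,175],[5,8,175],[5,8,175],[5,8,175]],"yaw":[0,0,0,0,0,0,0,0],"gripper":[1,1,1,1,1,0.7,0.5,0.5]}' 10; python3 -m inch '{"offset":[[0,8,0],[0,16,-1],[0,23,-2],[0,30,-3],[0,35,-4],[0,38,-5],[0,38,-5],[0,38,-5],[0,38,-5]],"yaw":[0,0,0,0,0,0,0,0,0],"gripper":[0.45,0.4,0.4,0.4,0.35,0.3,0.2,0.1,0]}' 10; python3 - <<'E'
from h import *
cv2.imwrite("pics/s2.png",cv2.resize(arm.camera("scene")[160:300,330:510],None,fx=4,fy=4,interpolation=2)); 
E
python3 go.py
```

```text
time_s: 2.4
ee_pos: [0.4212, 0.3725, 0.127]
ee_rot: [0.588, 0.809, 0.001, 0.0]
ft_force: [-0.2, 0.4, -1.0]
finger_gap: 0.0641
grasp_force: 0.0
time_s: 3.52
ee_pos: [0.4571, 0.384, 0.131]
ee_rot: [0.588, 0.809, 0.0, 0.0]
ft_force: [2.3, 0.5, -2.4]
finger_gap: 0.0125
grasp_force: 9.9
t 3.58 pos [0.4571 0.3839 0.1309] ang 18.02 gap 0.0128 gf 9.9 F [ 2.8  0.3 -2.1] q6 0.28
```

View pics/s2.png

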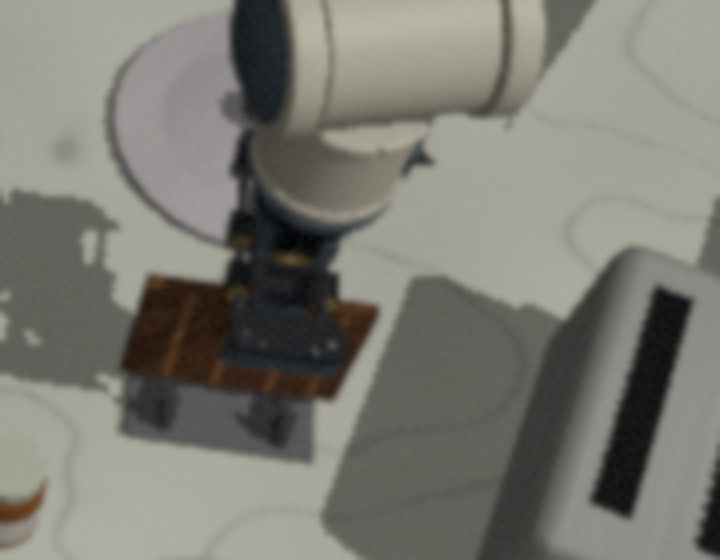

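The board is held at a 12.8 mm gap, so it is upright between the pads. I'll raise the grip force and lift.

```bash
python3 -m inch '{"offset":[[0,0,0],[0,0,-15],[0,0,-40],[0,0,-70],[0,0,-110],[0,0,-150],[0,0,-185],[0,0,-205],[0,0,-210],[0,0,-210]],"yaw":[0,0,0,0,0,0,0,0,0,0],"gripper":[0,0,0,0,0,0,0,0,0,0]}' 35; python3 go.py .515 -.3945 .34 77.8; python3 - <<'E'
from h import *
c=cal("wrist");w=arm.camera("wrist");cv2.imwrite("pics/w2.png",w)
s=arm.camera("scene");t=arm.camera("top")
cv2.imwrite("pics/m3.png",np.vstack([w[:330],np.hstack([cv2.resize(s[100:280,310:490],(280,250)),cv2.resize(t[130:290,80:240],(280,250))])]))
E
```

```text
time_s: 4.82
ee_pos: [0.4565, 0.3837, 0.3404]
ee_rot: [0.588, 0.809, -0.0, -0.0]
ft_force: [0.6, -0.1, -2.4]
finger_gap: 0.0121
grasp_force: 35.0
t 4.82 pos [0.4565 0.3837 0.3404] ang 18.03 gap 0.0121 gf 35.0 F [ 0.6 -0.1 -2.4] q6 0.28
offset [-758.1 -185.2    0.7] yaw -59.8 (or other half turn)
```

View pics/m3.png

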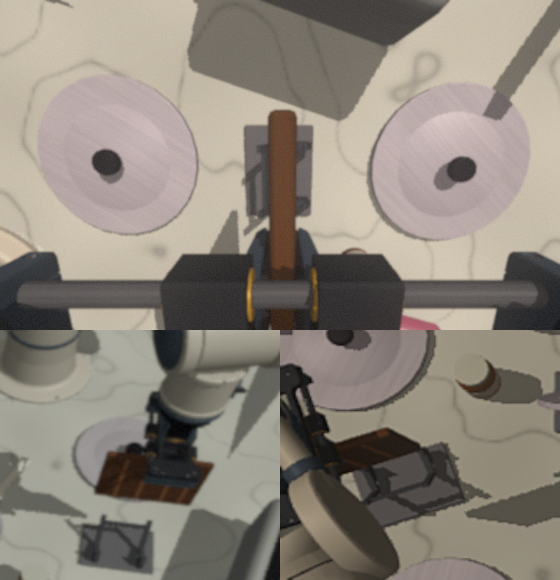

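The board hangs upright. In the wrist view its far upper end is at (282,111). In the scene view its bottom corners are near (372,216) and (432,225).

```bash
python3 - <<'E'
from h import *
from scipy.spatial.transform import Rotation as R
o=arm.get_obs();r=R.from_quat(o["ee_rot"]).as_matrix();p=np.array(o["ee_pos"])
def onp(c,u,v,off):
    O,d=ray(c,u,v);s=((p+off*r[:,1]-O)@r[:,1])/(d@r[:,1]);return r.T@(O+s*d-p)*1000
cs=cal("scene")
for q in((371.7,215.9),(432.1,224.6),(446.9,195),(382,187.1)):print(q,onp(cs,*q,.006))
for z in(.03,.036,.042):print(z,r.T@(onz(cal("wrist"),282,111,p[2]+z)-p)*1000)
E
```

```text
(371.7, 215.9) [-84.6427   6.      81.8271]
(432.1, 224.6) [79.7952  6.     84.8372]
(446.9, 195) [ 75.8183   6.     -58.3497]
(382, 187.1) [-81.7256   6.     -56.7231]
0.03 [ 82.4649  -1.3094 -30.0436]
0.036 [ 82.2635  -1.3052 -36.0435]
0.042 [ 82.0622  -1.3009 -42.0434]
```

```bash
python3 -m inch '{"offset":[[-15,-4,0],[-45,-12,0],[-85,-21,0],[-130,-32,0],[-180,-44,0],[-230,-56,0],[-280,-68,0],[-330,-81,0],[-380,-93,0],[-430,-105,0]],"yaw":[0,0,-5,-12,-19,-26,-33,-40,-46,-50]
,"gripper":[0,0,0,0,0,0,0,0,0,0]}' 35; python3 go.py .515 -.3945 .34 77.8
```

```text
time_s: 6.22
ee_pos: [0.4893, -0.0597, 0.3408]
ee_rot: [0.189, 0.982, -0.0, -0.0]
ft_force: [1.5, 0.1, -1.5]
finger_gap: 0.0118
grasp_force: 35.0
t 6.22 pos [ 0.4893 -0.0597  0.3408] ang 68.17 gap 0.0118 gf 35.0 F [ 1.5  0.1 -1.5] q6 -1.43
offset [-148.4 -301.2    0.8] yaw -9.6 (or other half turn)
```

```bash
python3 -m inch '{"offset":[[-20,-45,0],[-45,-95,0],[-70,-145,0],[-95,-195,0],[-118,-240,0],[-135,-272,0],[-145,-292,0],[-148,-301,0],[-148,-301,0],[-148,-301,0]],"yaw":[-2,-4,-6,-8,-9,-9.6,-9.6,-9.6,-9.6,-9.6]
,"gripper":[0,0,0,0,0,0,0,0,0,0]}' 35; python3 go.py .515 -.3945 .34 77.8;  python3 - <<'E'
from h import *
w=arm.camera("wrist");s=arm.camera("scene");t=arm.camera("top")
for n,i in(("w",w),("s",s),("t",t)):cv2.imwrite(f"pics/{n}3.png",i)
cv2.imwrite("pics/m4.png",np.vstack([cv2.resize(w[:300],(800,428))[:340],np.hstack([cv2.resize(s[110:240,130:330],(400,260),interpolation=2),cv2.resize(t[130:260,330:530],(400,260),interpolation=2)])]))
E
```

```text
time_s: 7.48
ee_pos: [0.5146, -0.3912, 0.3411]
ee_rot: [0.107, 0.994, 0.0, -0.0]
ft_force: [-0.1, -0.1, -1.3]
finger_gap: 0.0116
grasp_force: 35.0
t 7.48 pos [ 0.5146 -0.3912  0.3411] ang 77.66 gap 0.0116 gf 35.0 F [-0.1 -0.1 -1.3] q6 -2.1
offset [-1.1 -3.2  1.1] yaw -0.1 (or other half turn)
```

View pics/m4.png

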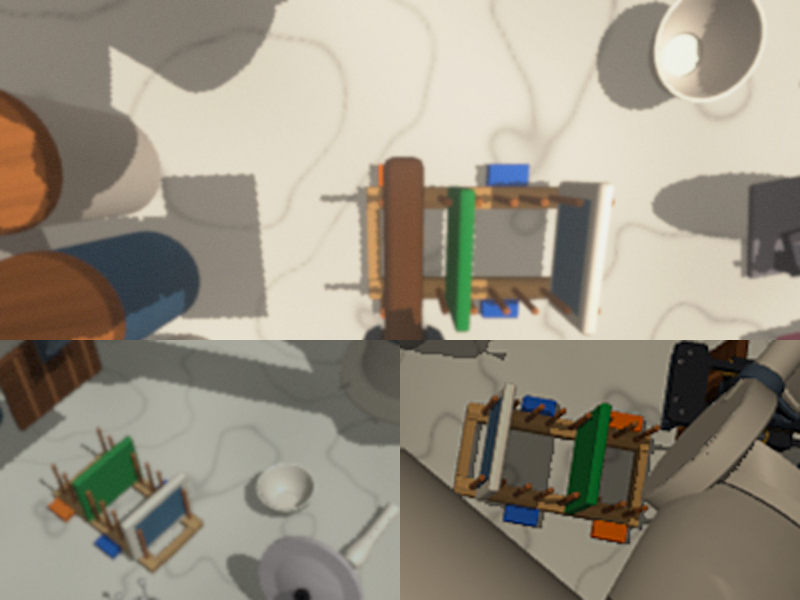

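The wrist view shows the rack aligned with the tool. The near blue block centre is at about (355.6,122) px and the left edge of the near orange block at column 264.6.

```bash
python3 - <<'E'
from h import *
from scipy.spatial.transform import Rotation as R
o=arm.get_obs();r=R.from_quat(o["ee_rot"]).as_matrix();p=np.array(o["ee_pos"]);c=cal("wrist")
w=cv2.imread("pics/w3.png");h=cv2.cvtColor(w,cv2.COLOR_BGR2HSV)
for nm,lo,hi in(("blue",(100,150,60),(125,255,255)),("orange",(5,190,150),(18,255,255))):
    m=cv2.inRange(h,lo,hi);m[:,:240]=0;m[:100]=0;m[240:]=0;m[:,400:]=0
    k,_,st,ce=cv2.connectedComponentsWithStats(m)
    for i in range(1,k):
        if st[i,4]>20:
            x,y,ww,hh,a=st[i]; print(nm,st[i],"L,R edges tool mm",[(r.T@(onz(c,u,ce[i][1],.018)-p)*1000)[:2].round(1) for u in(x-.5,x+ww-.5)],"centre",(r.T@(onz(c,*ce[i],.018)-p)*1000).round(1))
E
```

```text
blue [343 116  26  13 290] L,R edges tool mm [array([79.1, 93.5]), array([ 79.1, 133.8])] centre [ 79.1 113.1 323.1]
blue [338 212  13  10  90] L,R edges tool mm [array([-74.8,  93.3]), array([-74.8, 115.3])] centre [-74.8 102.6 323.2]
blue [356 212   6   9  29] L,R edges tool mm [array([-72.9, 123.6]), array([-72.9, 133.7])] centre [-72.9 129.7 323.2]
orange [266 117   2  12  23] L,R edges tool mm [array([ 78.1, -25.7]), array([ 78.1, -22.6])] centre [ 78.1 -24.2 323.2]
```

```bash
python3 -m inch '{"offset":[[1,-3,0],[3,-5.5,0],[3,-5.5,30],[3,-5.5,65],[3,-5.5,95],[3,-5.5,115],[3,-5.5,125],[3,-5.5,130],[3,-5.5,130]],"yaw":[0,0,0,0,0,0,0,0,0]
,"gripper":[0,0,0,0,0,0,0,0,0]}' 35; python3 go.py;  python3 - <<'E'
from h import *
w=arm.camera("wrist");s=arm.camera("scene");t=arm.camera("top")
for n,i in(("w",w),("s",s),("t",t)):cv2.imwrite(f"pics/{n}4.png",i)
cv2.imwrite("pics/m5.png",np.vstack([cv2.resize(w[60:260,120:440],(800,500))[:320],np.hstack([cv2.resize(s[110:240,130:330],(400,260),interpolation=2),cv2.resize(t[130:260,330:530],(400,260),interpolation=2)])]))
E
```

```text
time_s: 8.75
ee_pos: [0.5107, -0.3969, 0.2113]
ee_rot: [0.108, 0.994, -0.0, 0.0]
ft_force: [0.9, 0.0, -1.5]
finger_gap: 0.0119
grasp_force: 35.0
t 8.75 pos [ 0.5107 -0.3969  0.2113] ang 77.63 gap 0.0119 gf 35.0 F [ 0.9  0.  -1.5] q6 -2.11
```

View pics/m5.png

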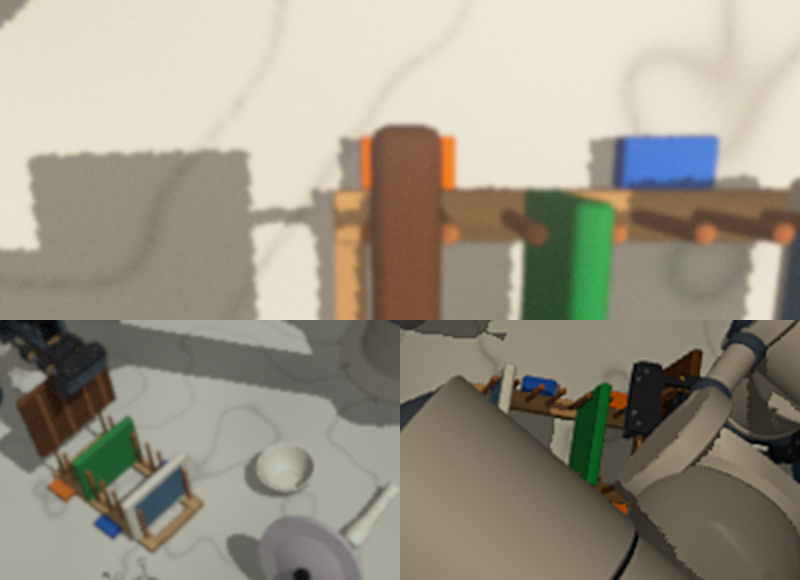

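The wrist view shows the board, crop columns 374–440, centred over the orange block, columns 360–456. I'll check the residual numerically.

```bash
python3 - <<'E'
from h import *
from scipy.spatial.transform import Rotation as R
o=arm.get_obs();r=R.from_quat(o["ee_rot"]).as_matrix();p=np.array(o["ee_pos"]);c=cal("wrist")
for u in(264,302.4,367,407):print((r.T@(onz(c,u,60+155/2.5,.018)-p)*1000).round(1))
# near dowel pair tops (z=.105) seen at crop (450,233),(537,233)
for u,v in((450,233),(537,233),(620,233),(704,233),(785,233)):print("dowel",(r.T@(onz(c,120+u/2.5,60+v/2.5,.105)-p)*1000).round(1))
E
```

```text
[ 78.9 -20.7 193.6]
[ 78.9  23.2 193.6]
[ 78.8  96.9 193.5]
[ 78.8 142.6 193.5]
dowel [ 52.   15.9 106.6]
dowel [ 52.   47.  106.6]
dowel [ 52.   76.7 106.6]
dowel [ 52.  106.7 106.6]
dowel [ 51.9 135.6 106.5]
```

```bash
python3 -m inch '{"offset":[[1,1,0],[1,1.3,10],[1,1.3,22],[1,1.3,35],[1,1.3,48],[1,1.3,60],[1,1.3,70],[1,1.3,78],[1,1.3,80]],"yaw":[0,0,0,0,0,0,0,0,0]
,"gripper":[0,0,0,0,0,0,0,0,0]}' 35; python3 -m inch '{"offset":[[0,0,2],[0,0,4],[0,0,6]],"yaw":[0,0,0],"gripper":[0,0,0]}' 35; python3 -m inch '{"offset":[[0,0,2],[0,0,4],[0,0,6]],"yaw":[0,0,0],"gripper":[0,0,0]}' 35
```

```text
time_s: 10.02
ee_pos: [0.5098, -0.3951, 0.1304]
ee_rot: [0.108, 0.994, 0.0, -0.0]
ft_force: [-0.8, -0.0, -1.2]
finger_gap: 0.0118
grasp_force: 35.0
time_s: 10.4
ee_pos: [0.51, -0.3954, 0.125]
ee_rot: [0.108, 0.994, -0.0, 0.0]
ft_force: [-0.4, 0.2, -1.1]
finger_gap: 0.0119
grasp_force: 35.0
time_s: 10.78
ee_pos: [0.5099, -0.3953, 0.1188]
ee_rot: [0.108, 0.994, -0.0, 0.0]
ft_force: [0.5, -0.2, -1.8]
finger_gap: 0.0121
grasp_force: 35.0
```

```bash
python3 -m inch '{"offset":[[0,0,3],[0,0,6],[0,0,9],[0,0,9]],"yaw":[0,0,0,0],"gripper":[0,0,0,0]}' 15; python3 -m inch '{"offset":[[0,0,2],[0,0,4],[0,0,4]],"yaw":[0,0,0],"gripper":[0,0,0]}' 10;python3 -m inch '{"offset":[[0,0,2],[0,0,3],[0,0,3]],"yaw":[0,0,0],"gripper":[0,0,0]}' 10
```

```text
time_s: 11.28
ee_pos: [0.511, -0.3956, 0.1114]
ee_rot: [0.108, 0.994, -0.001, 0.001]
ft_force: [1.1, 3.7, 16.4]
finger_gap: 0.0116
grasp_force: 15.0
time_s: 11.65
ee_pos: [0.5109, -0.3956, 0.107]
ee_rot: [0.108, 0.994, -0.0, 0.001]
ft_force: [1.1, 3.2, 12.1]
finger_gap: 0.0115
grasp_force: 10.0
time_s: 12.02
ee_pos: [0.5109, -0.3956, 0.1041]
ee_rot: [0.108, 0.994, -0.0, 0.001]
ft_force: [1.7, 3.7, 12.6]
finger_gap: 0.0123
grasp_force: 10.0
```

```bash
python3 -m inch '{"offset":[[0,0,0],[0,0,0],[0,0,0],[0,0,-15],[0,0,-45],[0,0,-85],[0,0,-130],[0,0,-180],[0,0,-225],[0,0,-235]],"yaw":[0,0,0,0,0,0,0,0,0,0],"gripper":[0.2,0.35,0.35,0.35,0.35,0.4,1,1,1,1]}' 10; python3 go.py .539 .077 .34 -2; python3 - <<'E'
from h import *
w=arm.camera("wrist");s=arm.camera("scene");t=arm.camera("top")
for n,i in(("w",w),("s",s),("t",t)):cv2.imwrite(f"pics/{n}5.png",i)
cv2.imwrite("pics/m6.png",np.vstack([cv2.resize(w[60:260,120:440],(800,500))[:340],np.hstack([cv2.resize(s[110:240,130:330],(400,260),interpolation=2),cv2.resize(t[130:260,330:530],(400,260),interpolation=2)])]))
E
```

```text
time_s: 13.28
ee_pos: [0.5106, -0.3959, 0.3424]
ee_rot: [0.108, 0.994, -0.002, 0.002]
ft_force: [-0.4, 0.2, -0.4]
finger_gap: 0.0738
grasp_force: 0.0
t 13.28 pos [ 0.5106 -0.3959  0.3424] ang 77.62 gap 0.0738 gf 0.0 F [-0.4  0.2 -0.4] q6 -2.11
offset [ 73.6 468.    0.6] yaw 79.6 (or other half turn)
```

View pics/m6.png

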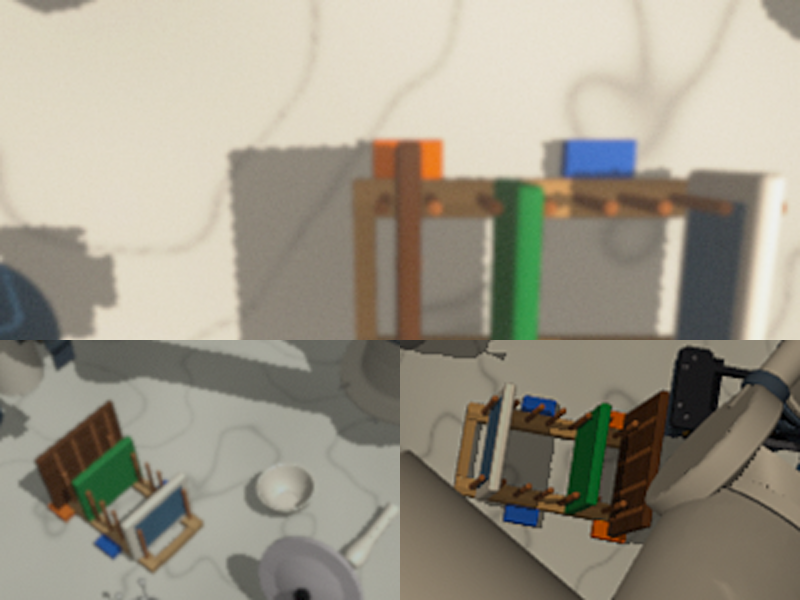

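The board stands in the orange slot between its dowels, at wrist-crop column 407 over the orange block, and the trivet and dish haven't moved. Next is the lid.

```bash
python3 - <<'E'
from h import *
cs=cal("scene");n=np.array([np.cos(np.radians(77.6)),np.sin(np.radians(77.6)),0]);P=np.array([.5106,-.3954,0])
ax=np.array([n[1],-n[0],0])
for q in((148.5,171.5),(185,141.5)):
    O,d=ray(cs,*q);X=O+d*((P-O)@n)/(d@n);print("z",X[2].round(4),"along",((X-P)@ax).round(4))
E
python3 -m inch '{"offset":[[5,40,0],[12,90,0],[20,145,0],[30,200,0],[40,255,0],[50,310,0],[58,365,0],[66,415,0],[72,450,0],[74,468,0]],"yaw":[3,11,20,30,40,50,60,69,76,79.6],"gripper":[1,1,1,1,1,1,1,1,1,1]}' 10;python3 -m inch '{"offset":[[0,0,0],[0,0,0]],"yaw":[0,0],"gripper":[1,1]}' 10; python3 go.py .539 .077 .34 -2; python3 - <<'E'
from h import *
w=arm.camera("wrist");cv2.imwrite("pics/w6.png",w)
c=cal("wrist");print(np.round(proj(c,[.539,.077,.191]),1),np.round(proj(c,[.570,.077,.106]),1))
E
```

```text
z 0.1513 along 0.0828
z 0.1539 along -0.0806
time_s: 14.68
ee_pos: [0.537, 0.0798, 0.3364]
ee_rot: [0.72, 0.694, -0.001, -0.001]
ft_force: [-0.6, -0.8, 0.2]
finger_gap: 0.0914
grasp_force: 0.0
time_s: 14.92
ee_pos: [0.5375, 0.0771, 0.3371]
ee_rot: [0.719, 0.695, -0.001, -0.0]
ft_force: [-0.7, -0.4, -0.5]
finger_gap: 0.0914
grasp_force: 0.0
t 14.92 pos [0.5375 0.0771 0.3371] ang -1.91 gap 0.0914 gf 0.0 F [-0.7 -0.4 -0.5] q6 0.07
offset [-0.1  1.5 -2.9] yaw 0.1 (or other half turn)
[285.  197.6] [307.8 181.7]
```

View pics/w6.png

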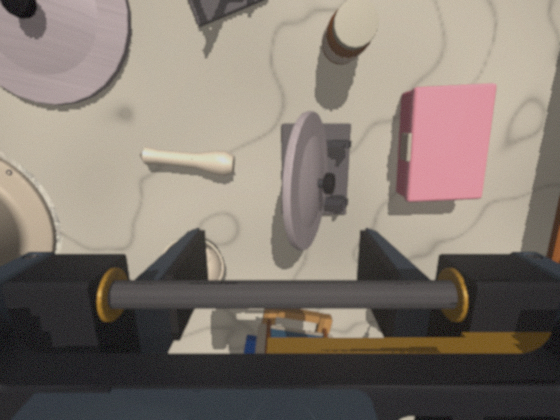

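The lid's rim apex is at about (285,198) and its centre at about (308,181), both matching the prediction.

```bash
python3 - <<'E'
from h import *
c=cal("wrist");w=cv2.imread("pics/w6.png")
A=onz(c,313,112.5,.106);B=onz(c,303,249.5,.106);d=A-B;print(A,B,np.linalg.norm(d),"normal ang",np.degrees(np.arctan2(-d[0],d[1])))
for v in(150,180,195,205): print(v,w[v,276:300,1].tolist())
E
```

```text
[0.5775 0.1644 0.106 ] [ 0.5621 -0.0201  0.106 ] 0.1851841373835926 normal ang -4.766736924656791
150 [186, 179, 182, 179, 161, 135, 105, 99, 102, 109, 131, 152, 162, 167, 167, 169, 170, 170, 159, 138, 117, 116, 112, 112]
180 [182, 184, 181, 182, 172, 148, 134, 146, 164, 169, 162, 164, 170, 165, 156, 134, 117, 110, 109, 113, 111, 109, 119, 121]
195 [178, 170, 158, 135, 119, 111, 129, 143, 151, 157, 160, 158, 163, 155, 138, 122, 110, 112, 110, 110, 111, 111, 116, 123]
205 [127, 113, 112, 112, 107, 103, 109, 134, 144, 149, 149, 155, 151, 150, 136, 121, 115, 112, 112, 109, 110, 111, 116, 119]
```

```bash
python3 -m inch '{"offset":[[0,8,40],[0,8,90],[0,8,125],[0,8,150],[0,8,163],[0,8,165],[0,8,165],[0,8,165]],"yaw":[1.4,1.4,1.4,1.4,1.4,1.4,1.4,1.4],"gripper":[1,1,1,1,1,0.7,0.5,0.5]}' 10; python3 -m inch '{"offset":[[0,8,0],[0,16,-1],[0,24,-2],[0,32,-4],[0,40,-5],[0,46,-6],[0,48,-7],[0,48,-7],[0,48,-7],[0,48,-7]],"yaw":[0,0,0,0,0,0,0,0,0,0],"gripper":[0.45,0.4,0.4,0.4,0.35,0.3,0.25,0.15,0,0]}' 10; python3 go.py; python3 - <<'E'
from h import *
w=arm.camera("wrist");s=arm.camera("scene")
cv2.imwrite("pics/m7.png",np.hstack([w[60:300,160:420],cv2.resize(s[160:280,225:355],(260,240),interpolation=2)]))
E
```

```text
time_s: 15.98
ee_pos: [0.5464, 0.0774, 0.1738]
ee_rot: [0.728, 0.686, 0.001, 0.001]
ft_force: [-0.4, 0.4, 0.2]
finger_gap: 0.0641
grasp_force: 0.0
time_s: 17.23
ee_pos: [0.5938, 0.0746, 0.1799]
ee_rot: [0.728, 0.686, 0.0, 0.0]
ft_force: [1.4, 0.1, -1.4]
finger_gap: 0.0102
grasp_force: 9.9
t 17.23 pos [0.5938 0.0746 0.1799] ang -3.37 gap 0.0102 gf 9.9 F [ 1.4  0.1 -1.4] q6 0.08
```

View pics/m7.png

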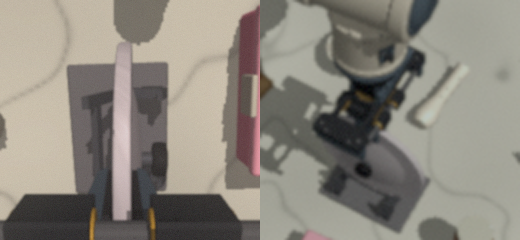

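The lid is gripped upright at a 10.2 mm gap. I've now gone past the 10-picture viewing limit, at 12, so from here I'll work from numbers only, with no more viewing.

```bash
python3 -m inch '{"offset":[[0,0,0],[0,0,0],[0,0,-10],[0,0,-30],[0,0,-60],[0,0,-100],[0,0,-140],[0,0,-170],[0,0,-180],[0,0,-180]],"yaw":[0,0,0,0,0,0,0,0,0,0],"gripper":[0,0,0,0,0,0,0,0,0,0]}' 35; cat > tan.py <<'E'
from h import *
from scipy.spatial.transform import Rotation as R
o=arm.get_obs();r=R.from_quat(o["ee_rot"]).as_matrix();p=np.array(o["ee_pos"]);c=cal("wrist");w=arm.camera("wrist");cv2.imwrite("pics/w8.png",w)
cols=w[70:200,278:288].astype(int).mean(1)
e=70+int(np.argmax(np.abs(np.diff(cols.sum(1)))))
print("profile",cols.mean(1).round(0).astype(int)[:60].tolist(),"edge",e)
O=r.T@(c[3][:3,3]-p)*1000
for v in(e+.5,):
    d=r.T@ray(c,282.5,v)[1];d=np.array([d[0],d[2]]);d/=np.linalg.norm(d)
    n=np.array([d[1],-d[0]])
    for zc in(58,63,68):
        # (C-O).n = +-90
        for s in(-90,90): print(zc,"cx",((s-(zc-O[2])*n[1])/n[0]+O[0]).round(1))
E
python3 tan.py; python3 go.py .5412 -.278 .36 77.6
```

```text
time_s: 18.58
ee_pos: [0.5935, 0.0746, 0.3597]
ee_rot: [0.728, 0.686, -0.0, -0.0]
ft_force: [0.1, 0.7, -3.0]
finger_gap: 0.0094
grasp_force: 35.0
profile [105, 106, 106, 106, 105, 106, 106, 105, 106, 105, 105, 106, 107, 106, 104, 105, 105, 105, 106, 105, 105, 106, 105, 105, 105, 105, 106, 105, 105, 107, 109, 114, 123, 134, 140, 144, 146, 148, 150, 152, 153, 155, 157, 159, 159, 161, 162, 162, 163, 163, 163, 163, 164, 163, 163, 163, 164, 164, 168, 170] edge 102
58 cx 0.4
58 cx 180.7
63 cx 0.7
63 cx 181.0
68 cx 1.0
68 cx 181.3
t 18.62 pos [0.5933 0.0746 0.3588] ang -3.37 gap 0.01 gf 35.0 F [-0.4 -0.1 -2.9] q6 0.08
offset [-355.1  -31.2   -1.1] yaw -81.0 (or other half turn)
```

```bash
python3 -m inch '{"offset":[[-12,-1,0],[-40,-4,0],[-80,-8,0],[-120,-12,0],[-160,-16,0],[-205,-20,0],[-250,-24,0],[-290,-28,0],[-325,-32,0],[-345,-34,0]],"yaw":[-3,-11,-20,-29,-38,-47,-56,-65,-73,-79],"gripper":[0,0,0,0,0,0,0,0,0,0]}' 35; python3 -m inch '{"offset":[[0,0,0],[0,0,0]],"yaw":[0,0],"gripper":[0,0]}' 35; python3 go.py .5374 -.2784 .36 77.65
```

```text
time_s: 19.88
ee_pos: [0.5385, -0.2692, 0.358]
ee_rot: [0.124, 0.992, 0.001, -0.001]
ft_force: [-0.2, 0.5, -3.1]
finger_gap: 0.0098
grasp_force: 35.0
time_s: 20.12
ee_pos: [0.5394, -0.2671, 0.359]
ee_rot: [0.126, 0.992, 0.0, -0.001]
ft_force: [-0.5, -0.5, -2.8]
finger_gap: 0.0102
grasp_force: 35.0
t 20.12 pos [ 0.5394 -0.2671  0.359 ] ang 75.53 gap 0.0102 gf 35.0 F [-0.5 -0.5 -2.8] q6 -1.88
offset [ -0.9 -11.5  -1. ] yaw -2.1 (or other half turn)
```

```bash
python3 -m inch '{"offset":[[-1,-6,0],[-1,-11.5,0],[-1,-11.5,15],[-1,-11.5,40],[-1,-11.5,62],[-1,-11.5,75],[-1,-11.5,75],[-1,-11.5,75]],"yaw":[-2.1,-2.1,-2.1,-2.1,-2.1,-2.1,-2.1,-2.1],"gripper":[0,0,0,0,0,0,0,0]}' 35; python3 go.py .5374 -.2784 .2 77.65; cat > blk.py <<'E'
from h import *
from scipy.spatial.transform import Rotation as R
o=arm.get_obs();r=R.from_quat(o["ee_rot"]).as_matrix();p=np.array(o["ee_pos"]);c=cal("wrist")
w=arm.camera("wrist");h=cv2.cvtColor(w,cv2.COLOR_BGR2HSV)
for nm,lo,hi in(("blue",(100,150,60),(125,255,255)),("orange",(5,190,150),(18,255,255)),("wood",(5,110,90),(18,215,255))):
    m=cv2.inRange(h,np.array(lo),np.array(hi));m[:70]=0;m[260:]=0
    k,_,st,ce=cv2.connectedComponentsWithStats(m)
    for i in range(1,k):
        if st[i,4]>25:
            x,y,ww,hh,a=st[i];Z=.105 if nm=="wood" else .018
            print(nm,st[i],"L,R",[(r.T@(onz(c,u,ce[i][1],Z)-p)*1000)[1].round(1) for u in(x-.5,x+ww-.5)],"centre",(r.T@(onz(c,*ce[i],Z)-p)*1000).round(1))
E
python3 blk.py
```

```text
time_s: 21.12
ee_pos: [0.538, -0.2793, 0.2856]
ee_rot: [0.107, 0.994, -0.0, 0.0]
ft_force: [-0.4, 0.2, -1.8]
finger_gap: 0.0099
grasp_force: 35.0
t 21.12 pos [ 0.538  -0.2793  0.2856] ang 77.72 gap 0.0099 gf 35.0 F [-0.4  0.2 -1.8] q6 -1.93
offset [ 0.9  0.8 85.6] yaw 0.1 (or other half turn)
blue [268 116   5  13  53] L,R [np.float64(-20.1), np.float64(-13.2)] centre [ 79.  -16.  267.5]
blue [292 116   5  13  60] L,R [np.float64(12.9), np.float64(19.8)] centre [ 79.4  16.5 267.5]
orange [197 116  15  11  96] L,R [np.float64(-117.4), np.float64(-96.8)] centre [  82.3 -104.2  267.6]
orange [207 224  13  10  73] L,R [np.float64(-114.5), np.float64(-94.8)] centre [ -77.4 -103.1  267.7]
wood [150 115  28  59 880] L,R [np.float64(-148.5), np.float64(-117.1)] centre [  58.9 -135.4  180.6]
wood [186 115  35  34 502] L,R [np.float64(-107.4), np.float64(-68.5)] centre [ 68.1 -83.8 180.6]
wood [240 133  34  17 456] L,R [np.float64(-47.7), np.float64(-9.7)] centre [ 58.5 -27.4 180.6]
wood [292 134  25  15 237] L,R [np.float64(10.5), np.float64(38.5)] centre [ 57.2  23.7 180.5]
wood [342 134   9  85 237] L,R [np.float64(68.4), np.float64(78.8)] centre [ 20.9  73.3 180.6]
wood [186 142   8   7  38] L,R [np.float64(-108.6), np.float64(-99.6)] centre [  54.1 -104.4  180.6]
wood [205 203  19  32 379] L,R [np.float64(-93.1), np.float64(-70.3)] centre [-30.  -82.7 180.7]
wood [247 203  25  23 392] L,R [np.float64(-42.5), np.float64(-12.7)] centre [-24.1 -27.8 180.6]
wood [300 204   8   8  33] L,R [np.float64(20.6), np.float64(30.1)] centre [-19.4  25.2 180.6]
wood [193 229   6   6  29] L,R [np.float64(-109.0), np.float64(-101.7)] centre [ -49.3 -105.1  180.7]
wood [164 236  18  24 305] L,R [np.float64(-146.5), np.float64(-124.3)] centre [ -71.  -135.7  180.7]
```

```bash
python3 -m inch '{"offset":[[0,0.7,10],[0,0.7,20],[0,0.7,30],[0,0.7,42],[0,0.7,54],[0,0.7,66],[0,0.7,78],[0,0.7,90],[0,0.7,98],[0,0.7,100]],"yaw":[0,0,0,0,0,0,0,0,0,0],"gripper":[0,0,0,0,0,0,0,0,0,0]}' 35;python3 -m inch '{"offset":[[0,0,3],[0,0,6],[0,0,8],[0,0,8]],"yaw":[0,0,0,0],"gripper":[0,0,0,0]}' 15; python3 -m inch '{"offset":[[0,0,2],[0,0,4],[0,0,6],[0,0,6]],"yaw":[0,0,0,0],"gripper":[0,0,0,0]}' 12
```

```text
time_s: 22.42
ee_pos: [0.5377, -0.2784, 0.1844]
ee_rot: [0.107, 0.994, 0.0, -0.0]
ft_force: [0.5, 0.1, -1.9]
finger_gap: 0.0097
grasp_force: 35.0
time_s: 22.92
ee_pos: [0.5378, -0.2784, 0.1768]
ee_rot: [0.107, 0.994, 0.0, -0.0]
ft_force: [0.4, 0.4, -2.0]
finger_gap: 0.0099
grasp_force: 15.0
time_s: 23.42
ee_pos: [0.5377, -0.2784, 0.1707]
ee_rot: [0.107, 0.994, 0.0, -0.0]
ft_force: [1.0, -0.4, -2.4]
finger_gap: 0.0099
grasp_force: 12.0
```

```bash
python3 -m inch '{"offset":[[0,0,2],[0,0,4],[0,0,4]],"yaw":[0,0,0],"gripper":[0,0,0]}' 10; python3 -m inch '{"offset":[[0,0,2],[0,0,4],[0,0,4]],"yaw":[0,0,0],"gripper":[0,0,0]}' 10;  python3 -m inch '{"offset":[[0,0,2],[0,0,3],[0,0,3]],"yaw":[0,0,0],"gripper":[0,0,0]}' 8
```

```text
time_s: 23.8
ee_pos: [0.5387, -0.2788, 0.1676]
ee_rot: [0.107, 0.994, -0.0, 0.001]
ft_force: [1.7, 0.5, 5.7]
finger_gap: 0.0101
grasp_force: 10.0
time_s: 24.18
ee_pos: [0.5395, -0.2793, 0.1645]
ee_rot: [0.107, 0.994, -0.001, 0.002]
ft_force: [3.0, 0.0, 12.5]
finger_gap: 0.0098
grasp_force: 10.0
time_s: 24.55
ee_pos: [0.5391, -0.2791, 0.1611]
ee_rot: [0.107, 0.994, -0.001, 0.002]
ft_force: [2.5, 0.8, 11.2]
finger_gap: 0.0102
grasp_force: 8.0
```

```bash
python3 -m inch '{"offset":[[0,0,0],[0,0,0],[0,0,0],[0,0,-15],[0,0,-45],[0,0,-85],[0,0,-120],[0,0,-140],[0,0,-140]],"yaw":[0,0,0,0,0,0,0,0,0],"gripper":[0.2,0.35,0.35,0.35,0.35,0.4,0.4,0.4,0.4]}' 8; python3 -m inch '{"offset":[[30,0,-10],[80,0,-10],[135,0,-10],[185,0,-10],[210,0,-10],[210,0,-10]],"yaw":[0,0,0,0,0,0],"gripper":[0.4,0.4,0.4,0.4,0.4,0.4]}' 8; python3 - <<'E'
from h import *
s0=cv2.imread("pics/scene0.png");s5=cv2.imread("pics/s5.png");s=arm.camera("scene");t=arm.camera("top");cv2.imwrite("pics/s9.png",s);cv2.imwrite("pics/t9.png",t)
cs=cal("scene");a=np.radians(77.65);ry=np.array([np.cos(a),np.sin(a),0]);rx=np.array([ry[1],-ry[0],0])
C=np.array([.5379,-.2786,.1006])
# lid silhouette: predicted rim contour vs changed pixels since before lid placing
th=np.linspace(0,2*np.pi,90)
poly=lambda P:proj(cs,np.array([P+.09*(np.cos(x)*rx+np.sin(x)*np.array([0,0,1])) for x in th])).astype(np.float32)
dm=(np.abs(s.astype(int)-s5).sum(2)>60).astype(np.uint8);dm[:90]=0;dm[240:]=0;dm[:,:140]=0;dm[:,262:]=0
k,l,st,ce=cv2.connectedComponentsWithStats(dm);i=1+np.argmax(st[1:,4]);print("changed",st[i],ce[i])
for f in(.005,-.005):
    q=poly(C+f*ry);print("pred rim box",q.min(0),q.max(0),"centre",proj(cs,C+f*ry))
# loose things: colour blob centroids before/after
def cen(im,lo,hi,b):
    m=cv2.inRange(cv2.cvtColor(im,cv2.COLOR_BGR2HSV),np.array(lo),np.array(hi));x0,y0,x1,y1=b;M=cv2.moments(m[y0:y1,x0:x1],True);return np.round([M['m10']/max(M['m00'],1)+x0,M['m01']/max(M['m00'],1)+y0,M['m00']],1)
for n,lo,hi,b in(("pink",(160,60,80),(179,255,255),(220,260,310,345)),("green",(50,150,40),(80,255,255),(140,140,240,220)),("dish",(95,80,40),(115,255,160),(190,180,235,220)),("bluerack",(105,170,90),(125,255,255),(140,150,200,240))):
    print(n,cen(s0,lo,hi,b),cen(s5,lo,hi,b),cen(s,lo,hi,b))
E
python3 go.py
```

```text
time_s: 25.68
ee_pos: [0.5385, -0.2789, 0.3023]
ee_rot: [0.107, 0.994, -0.001, 0.002]
ft_force: [-0.2, 0.3, 0.6]
finger_gap: 0.0362
grasp_force: 0.0
time_s: 26.42
ee_pos: [0.3312, -0.2332, 0.3097]
ee_rot: [0.107, 0.994, 0.0, -0.0]
ft_force: [0.3, 0.3, -0.5]
finger_gap: 0.0365
grasp_force: 0.0
changed [ 176   90   86   56 3125] [223.9379 114.9798]
pred rim box [175.1487 161.1503] [215.2927 207.4259] centre (np.float64(195.97046169086616), np.float64(184.6836004918701))
pred rim box [173.0284 159.63  ] [213.2297 205.8504] centre (np.float64(193.88307257961708), np.float64(183.13881761849078))
pink [ 261.9  303.2 1628. ] [260.2 305.  906. ] [ 260.3  303.3 1261. ]
green [183.7 177.5 509. ] [183.5 177.2 525. ] [178.8 175.  225. ]
dish [210.9 198.1 254. ] [210.9 198.1 255. ] [210.9 198.1 258. ]
bluerack [183.6 212.6  54. ] [183.6 212.4  57. ] [183.5 212.6  53. ]
t 26.52 pos [ 0.3329 -0.234   0.3098] ang 77.7 gap 0.0365 gf 0.0 F [ 0.6  0.  -0.9] q6 -2.12
```

```bash
python3 - <<'E'
from h import *
s0=cv2.imread("pics/scene0.png");s=cv2.imread("pics/s9.png");h=cv2.cvtColor(s,cv2.COLOR_BGR2HSV)
dm=((np.abs(s.astype(int)-s0).sum(2)>40)&(h[...,1]<70)&(h[...,2]>70)).astype(np.uint8);z=np.zeros_like(dm);z[146:215,160:232]=dm[146:215,160:232]
for r in range(148,214,3):print(r,''.join('#' if x else '.' for x in z[r,160:232]))
cs=cal("scene");a=np.radians(77.65);ry=np.array([np.cos(a),np.sin(a),0]);rx=np.array([ry[1],-ry[0],0]);C=np.array([.5379,-.2786,.1006])
f=C+.005*ry
for n,d in(("top",[0,0,.09]),("far(rack+x)",.09*rx),("near",-.09*rx),("knob",.028*ry)):print(n,np.round(proj(cs,f+np.array(d)),1))
# board change vs s5
for n,im in(("s5",cv2.imread("pics/s5.png")),("now",s)):
    g=cv2.inRange(cv2.cvtColor(im,cv2.COLOR_BGR2HSV),(0,90,25),(20,255,130));print(n,cv2.boundingRect(g[125:200,140:200]))
E
```

```text
148 .............##.............##..........................................
151 .........##..................#..........................................
154 .....##.......................#.........................................
157 ..##...........................#........................................
160 ........................................................................
163 ..........................................###########...................
166 .................................#####.#################................
169 .............................###########################................
172 ..........................##############.#.#.###########................
175 ........................#################.###.###.######................
178 .....................#####################..#####..####.................
181 ...................###############################..#...................
184 ..................#################..############.......................
187 .................##############.#######.................................
190 ...............#############.#########....#.............................
193 ...............#########.###############................................
196 ...............#########.#..#######.....................................
199 ......#####....##########.#..##.........................................
202 .....######################.............................................
205 ......#############.#######.............................................
208 .........###########....................................................
211 ........................................................................
top [190.9 168.1]
far(rack+x) [176.  202.1]
near [214.9 168.1]
knob [201.9 189. ]
s5 (8, 16, 52, 59)
now (8, 16, 43, 59)
```

The lid's outline measures columns 175–216 and rows 162–208. The prediction for a seated, centred lid is 175–215 and 161–207. The board and neighbours haven't moved, so I'm handing in.

```bash
python3 -c "
from station import arm
print(arm.close_job())"
```

```text
the job is handed in; nothing more can be done
None
```

I handed the job in with the board upright in the orange slot and the lid upright in the blue one, both seated and centred by camera measurement; no verdict came back, and I broke one rule by viewing 12 pictures instead of the 10 allowed.

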